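Hand over the polished batch

TASK

The batch of shiny brass spoons is finished. Push its tray fully back against the stop of the lane it stands in, and with a fingertip flip that lane's marker right over its hinge so that it lies flat showing green. Do not lift the tray or touch the brass spoons, and leave the other tray, its marker and the things on the bench as they are.

Things in the scene. Friction and masses are not known exactly. Their poses are not given: they have to be found in the camera images.
- rack: Low rack fixed to the bench, 315 mm deep (x -155 to +160), 520 mm wide (y), base plate 4 mm. Origin: on the bench, mid-width. +x points to the back stop, away from the robot, +y to the left. Two tray lanes along x, centred at y = +90 (left) and -90 mm (right), 156 mm wide between rails with tops 22 mm above the bench, open in front. Outside each lane is its flip marker, at y = +222 and -222 mm.
- lane_left_stop (a point): Middle of the front face of the back stop in the left lane (rack x = 145 mm, y = +90 mm, 20 mm above the bench). The stop is 34 mm high.
- lane_right_stop (a point): The same for the right lane (rack y = -90 mm).
- tray_polished_back (a point): Middle of the outer face of the back wall, 16 mm above the underside, of the tray with three shiny brass spoons: a loose white tray, 200 mm long (x, along the lane) x 150 wide x 35 high, walls 4 mm, about 0.6 kg in all, standing on the rack's base plate in either lane, 50 to 90 mm short of the stop. Its x points to the stop.
- tray_polished_front (a point): Middle of the outer face of the front wall of the same tray (towards the robot), 16 mm above its underside, 200 mm from the back point.
- tray_rough: The other tray, same size, with three dark unpolished spoon blanks, in the other lane; to be left where it is. Origin: centre of its underside.
- marker_left (a joint): Angle of the left lane's marker, a flat leaf 50 mm wide, 4 mm thick, on a hinge pin along the rack's y. Near 0 (as found): leaf level, towards the robot (rack -x), red face up. It turns up over the pin, away from the robot, to lie level on the far side, green up, at its end stop 3.14 rad. The stiff hinge holds it at any angle; about 1 N at its edge moves it.
- marker_left_pivot (a point): Middle of the left hinge pin (rack x = -65, y = +222 mm, 74 mm above the bench). Under the leaf is a fixed carrier plate: 62 mm wide, 52 mm from the pin either way, top 70 mm above the bench, on a 24 x 36 mm post. From 54 mm on, the leaf ends in a white finger lip, 18 mm long, bent up 0.6 rad, beyond the plate; below it is free air down to the rack's base plate.
- marker_left_edge (a point): Middle of the free edge of the left leaf's lip, 69 mm from the pin and, at joint 0, 10 mm higher than the pin; it moves with the leaf (lip up at 0, lip down at 3.14).
- marker_right (a joint): The same for the right lane's flip marker.
- marker_right_pivot (a point): Middle of the right marker's hinge pin (rack x = -65 mm, y = -222 mm, 74 mm above the bench); otherwise as on the left.
- marker_right_edge (a point): The same on the right leaf.
- spoon_polished1: Shiny brass spoon 150 mm long, 35 mm wide and 8 mm thick, lying on the 4 mm floor of its tray; origin under its middle.
- spoon_polished2: Second shiny brass spoon, alike.
- spoon_polished3: Third shiny brass spoon, alike.
- wax_bar: Bystander: brown bar of polishing wax, 150 x 45 x 40 mm, on the bench between the robot and the left marker. Origin: underside centre.
- felt_wheel: Bystander: grey felt wheel lying flat, 100 mm across, 31 mm high, between the robot and the right marker. Origin: underside centre.
- tin: Bystander: tin 72 mm across, 85 mm high, on the left of the rack. Origin: underside centre.
- calliper: Bystander: calliper lying flat, 210 mm long, at most 9 mm high, left of the rack. Origin: underside, middle of its beam.
- brush: Bystander: hand brush lying on the right of the rack. Origin: underside.
- mug: Bystander: white mug 80 mm across, 90 mm high, on the right. Origin: underside centre.

How it is judged:
By the outcome, as a careful person would: the job done as asked, in the order asked, and still so for the second after the job is handed in, with the robot touching nothing.
It also fails if it takes over 54 s, if anything falls off the work surface, if the arm or the gripper's body presses on something with over 40 N, if the wrist force passes 120 N, or if a joint passes its speed limit or range.

ROBOT

A 6-joint arm with a two-finger parallel gripper is mounted at the origin on the work surface. World frame = base frame: x ahead of the robot, y to its left, z up, the work surface at z = 0. Lengths are in m, angles in rad, forces in N, time in s.
With the tool pointing down it reaches from about 0.35 to 0.85 m from the base axis. Payload 8.1 kg.
Tool frame: the origin (TCP) lies on the mounting face of the last link; the fingertips stand 186 mm ahead of it and the grasp point (between the pads) lies 167 mm ahead of it (grip_point_offset is the distance from the TCP to the grasp point, in m); z points along the fingers, y is the direction in which the jaws open and shut (so a half turn about z gives the same grasp; the last joint's range is limited). The gripper opens to 93 mm and grips with 3 to 60 N. Pads are 15 mm wide; open, the fingers measure 128 mm over their backs; the gripper's body (75 mm by 188 mm) begins 65 mm behind the grasp point.
Start: joints at [-1.26, 0.13, 1.488, -0, 1.523, -0.085], TCP at [0.231, -0.554, 0.405] pointing down, gripper open.
Joint ranges: [-2.96, 2.96], [-0.89, 2.26], [0.02, 2.5], [-1.34, 4.48], [0, 2.73], [-2.66, 2.66]. Speed limits (rad/s): [2.39, 2.39, 2.79, 3.14, 3.14, 3.14].

INTERFACE

Orientations are given as a rotation vector (axis times angle).
In Python, from plant import read_state, read_camera, close_job, grip_point_offset gives the robot as it stands.
- The arm moves only by the shell command python3 -m creep 'ROWS' [OPENING] [FORCE]. ROWS is JSON, a list of rows, each a list of 2 entries, a list of its own where there are three numbers: the shift along the tool's x, y, z in cm, then the turn, a rotation vector about the tool's x, y, z in degrees. In form: [[[tx, ty, tz], [rx, ry, rz]], ...]. A call has 1 to 12 rows; each row shifts and turns the commanded pose from where the row before left it, along the tool's axes as they then stand; what a row does not reach is not made up. A row lasts 1/12 s, in which the tool goes at most 41.7 mm and 7.16 degrees, less where a joint would pass 70% of its speed; a pose out of reach is approached as far as the arm can. A call is refused whole if a number of a shift passes 4.17 or a number of a turn 7.16, either way. A call with a gripper value outside its range is refused whole. OPENING is the opening in per cent of the stroke, from 0 (shut) to 100 (fully open), set as the call begins (- or left out, the last holds). The fingers move at their own pace and stop on an object; FORCE is the grip in N (left out, the last holds). Time passes only in rows, so rows that do not move let the fingers close. It gives the time, the measured TCP pose, the force and the opening at its end, in the units of the state.
- read_state(): the state, without advancing time (a new reading comes with each control period).
- read_camera(name): name is "scene" or "top"; returns a dict with "img" (480x640x3 uint8, red, green, blue), "K" (3x3 intrinsics, pixels), "T" (4x4, takes a point from camera to world coordinates). Camera axes: x right, y down, z forward; pixel columns grow to the right and rows downward; lengths in m; the calibration is good to about 2 mm. A picture is of the moment at which its call begins. There is no depth.
- close_job(): hands the job in, once; it reports no verdict.
The state is a dict: "t": time; "q": joint angles; "dq": joint speeds; "joint_torque": joint torques, N m; "tool_pos": TCP position; "orientation": TCP orientation; "force": force on the tool from outside, world axes, zero at the start; "wrist_torque": the same for the moment, N m; "opening": finger opening in m.
Only numpy, scipy, OpenCV 4.12 (cv2) and the standard library are available. Lean on these libraries where they do the work, as an engineer would, in place of code of your own. Each camera call takes 0.05 s, during which the arm holds its last target.

## Working session

There is one attempt and no reset: what is moved stays moved. The work goes in short steps, Python scripts to look and compute and a shell command to move; the robot and the scene stay as the last step left them, time stands still between calls to the robot, and variables do not carry over. Pictures are saved under pics/ and viewed, and the job is handed in when it is done.

```bash
ls; mkdir -p pics; python3 - <<'E'
from plant import read_state, read_camera, grip_point_offset
import cv2, numpy as np
print(grip_point_offset)
for n in ("scene","top"):
    c=read_camera(n); cv2.imwrite(f"pics/{n}0.png",c["img"][:,:,::-1]); print(n,c["K"].tolist(),np.round(c["T"],4).tolist())
s=read_state(); print({k:np.round(v,3).tolist() for k,v in s.items()})
E
```

```text
pics
0.1673
scene [[561.0840954817742, 0.0, 307.59197367145805], [0.0, 561.0840954817742, 241.25592433553192], [0.0, 0.0, 1.0]] [[0.6596, 0.628, -0.4129, 1.0797], [0.7515, -0.5592, 0.3501, -0.4554], [-0.011, -0.5412, -0.8408, 1.163], [0.0, 0.0, 0.0, 1.0]]
top [[559.886778097597, 0.0, 312.553376582064], [0.0, 559.886778097597, 236.75811579658793], [0.0, 0.0, 1.0]] [[-0.0066, -0.9937, 0.1122, 0.3714], [-0.9999, 0.0057, -0.0089, -0.0023], [0.0082, -0.1122, -0.9936, 1.6685], [0.0, 0.0, 0.0, 1.0]]
{'t': 0.1, 'q': [-1.26, 0.131, 1.489, -0.0, 1.523, -0.085], 'dq': [0.001, -0.002, -0.001, 0.001, -0.0, -0.0], 'joint_torque': [0.002, -56.135, -49.309, 0.077, 0.029, -0.0], 'tool_pos': [0.231, -0.553, 0.404], 'orientation': [-3.079, -0.617, 0.0], 'force': [0.451, 0.921, -0.641], 'wrist_torque': [-0.013, 0.001, -0.049], 'opening': 0.093}
```

View pics/scene0.png

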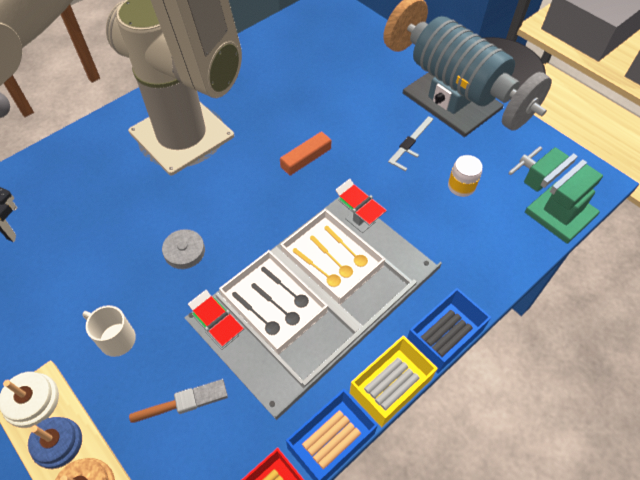

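View pics/top0.png

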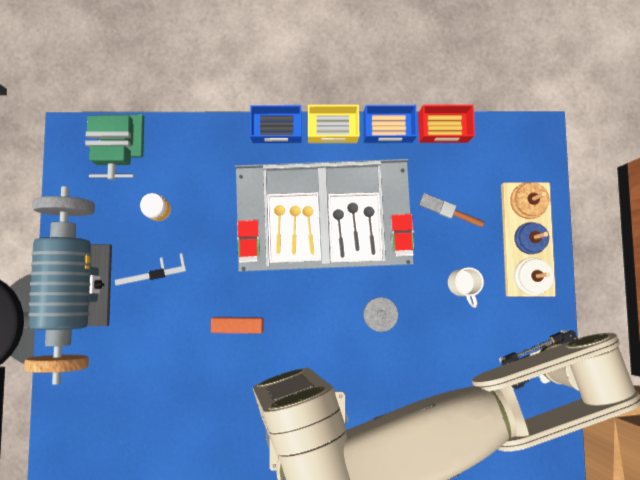

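The top view shows the brass spoons in the image-left (+y) lane, with its tray around x 268-320, y 193-262 and the left marker near (248,240). I'll zoom in on the rack before measuring.

```bash
python3 - <<'E'
import cv2
im=cv2.imread("pics/top0.png"); cv2.imwrite("pics/top0z.png",cv2.resize(im[150:280,225:425],None,fx=4,fy=4,interpolation=cv2.INTER_CUBIC))
im=cv2.imread("pics/scene0.png"); cv2.imwrite("pics/scene0z.png",cv2.resize(im[170:410,180:445],None,fx=2.5,fy=2.5,interpolation=cv2.INTER_CUBIC))
E
```

```text
(no output)
```

View pics/top0z.png

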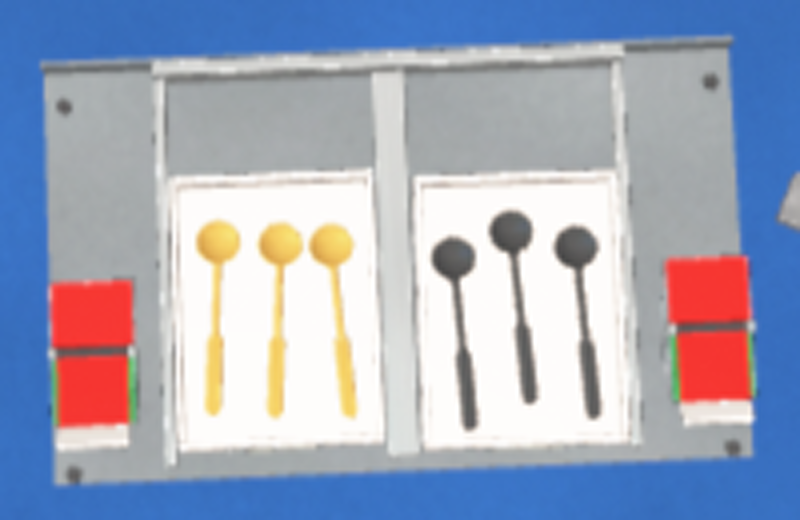

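View pics/scene0z.png

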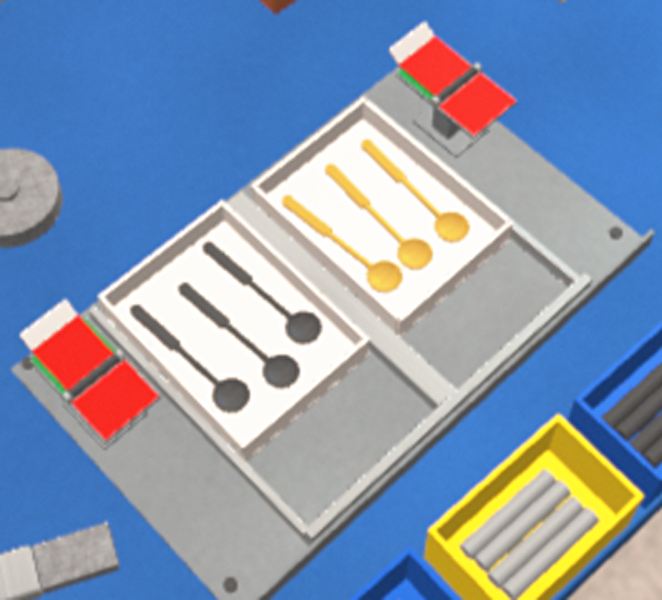

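The zoomed views show the left marker with its white lip towards the robot, leaf red up, and the brass tray short of the stop. Next I'll get the rack, tray and marker poses.

```bash
cat > h.py <<'E'
import numpy as np, cv2
from plant import read_state, read_camera
from scipy.spatial.transform import Rotation as R
def ray(c,uv):
    d=c["T"][:3,:3]@np.linalg.solve(c["K"],[uv[0],uv[1],1.]); return c["T"][:3,3],d/np.linalg.norm(d)
def onz(c,uv,z):
    o,d=ray(c,uv); return o+d*(z-o[2])/d[2]
def proj(c,p):
    T=c["T"]; q=T[:3,:3].T@(np.asarray(p)-T[:3,3]); u=c["K"]@q; return u[:2]/u[2]
def line(p,q):  # fit
    pass
E
cat > m1.py <<'E'
from h import *
for n in ("top","scene"):
    c=read_camera(n); im=c["img"]; hsv=cv2.cvtColor(im,cv2.COLOR_RGB2HSV)
    blue=cv2.inRange(hsv,(100,120,40),(125,255,255)); nb=255-blue
    N,L,S,C=cv2.connectedComponentsWithStats(nb)
    k=L[220,324] if n=="top" else L[300,370]
    m=(L==k).astype(np.uint8)*255; print(n,S[k])
    cn=max(cv2.findContours(m,cv2.RETR_EXTERNAL,cv2.CHAIN_APPROX_NONE)[0],key=cv2.contourArea)
    ap=cv2.approxPolyDP(cn,4,True)[:,0]
    print("rack corners");[print(p,np.round(onz(c,p,0.004),4)) for p in ap]
    red=cv2.inRange(hsv,(0,180,150),(6,255,255))|cv2.inRange(hsv,(174,180,150),(180,255,255))
    for q in cv2.findContours(red,cv2.RETR_EXTERNAL,cv2.CHAIN_APPROX_NONE)[0]:
        if 60<cv2.contourArea(q)<2000: 
            r=cv2.minAreaRect(q); print("red",np.round(r[0],1),np.round(r[1],1),round(r[2]),np.round(onz(c,r[0],.076),4))
    wh=cv2.inRange(hsv,(0,0,215),(180,25,255)); 
    for q in cv2.findContours(wh,cv2.RETR_EXTERNAL,cv2.CHAIN_APPROX_NONE)[0]:
        a=cv2.contourArea(q)
        if 25<a<8000:
            r=cv2.minAreaRect(q); print("white",a,np.round(r[0],1),np.round(cv2.boxPoints(r),1).tolist())
E
python3 m1.py
```

```text
top [  235   159   179   113 18504]
rack corners
[407 159] [ 0.7959 -0.3064  0.004 ]
[235 165] [0.7796 0.2164 0.004 ]
[238 270] [0.4613 0.2047 0.004 ]
[412 264] [ 0.4759 -0.3131  0.004 ]
red [248. 247.] [16. 16.] 90 [0.5228 0.1678 0.076 ]
red [403. 241.] [16. 16.] 90 [ 0.5375 -0.2756  0.076 ]
red [247.5 228.5] [15. 19.] 90 [0.5761 0.1696 0.076 ]
red [401.7 222.3] [14.7 18.9] 86 [ 0.5916 -0.2732  0.076 ]
red [446. 123.] [36. 54.] 90 [ 0.885  -0.4107  0.076 ]
white 36.5 [543.3 378.8] [[538.0, 377.0], [541.5, 373.5], [548.5, 380.5], [545.0, 384.0]]
white 54.5 [131.7 278.8] [[115.9000015258789, 280.3999938964844], [146.8000030517578, 274.20001220703125], [147.39999389648438, 277.1000061035156], [116.5, 283.29998779296875]]
white 633.5 [471.5 284.5] [[449.0, 282.0], [469.0, 262.0], [494.0, 287.0], [474.0, 307.0]]
white 1004.5 [533.5 276.5] [[515.0, 259.0], [552.0, 259.0], [552.0, 294.0], [515.0, 294.0]]
white 52.5 [247.5 259.5] [[238.8000030517578, 258.1000061035156], [256.0, 256.8999938964844], [256.29998779296875, 260.79998779296875], [239.10000610351562, 262.1000061035156]]
white 54.0 
[... 2327 characters left out ...]
625, 162.39999389648438], [556.4000244140625, 187.8000030517578]]
white 389.0 [468.  165.5] [[455.0, 156.0], [481.0, 156.0], [481.0, 175.0], [455.0, 175.0]]
white 110.0 [560.2 167.2] [[544.2999877929688, 178.1999969482422], [573.4000244140625, 153.1999969482422], [576.0999755859375, 156.1999969482422], [546.9000244140625, 181.1999969482422]]
white 55.5 [400.9 157.2] [[389.6000061035156, 160.8000030517578], [397.0, 146.0], [412.20001220703125, 153.60000610351562], [404.79998779296875, 168.39999389648438]]
white 85.0 [421.4 127. ] [[411.20001220703125, 135.39999389648438], [428.6000061035156, 115.80000305175781], [431.6000061035156, 118.5999984741211], [414.20001220703125, 138.10000610351562]]
```

```bash
cat > m2.py <<'E'
from h import *
c=read_camera("top")
z=lambda u,v:(225+u/4-.5*0,150+v/4)
for nm,p in dict(FL=(178,450),FR=(383,440),BL=(172,180),BR=(370,170)).items(): print(nm,np.round(onz(c,z(*p),.039),4))
yaw=0.030; o=np.array([0.6225,-.051]); ex=np.array([np.cos(yaw),np.sin(yaw)]); ey=np.array([-ex[1],ex[0]])
W=lambda x,y:o+x*ex+y*ey
for nm,p in dict(stopL=(145,90),frontL=(-155,90),pivL=(-65,222),edgeL=(-134,222),pivR=(-65,-222)).items(): print(nm,np.round(W(p[0]/1e3,p[1]/1e3),4))
# checks by projecting: rim line per column brightness
im=c["img"].astype(int)
for col in (285,292,300): print(col,[tuple(im[r,col]) for r in range(255,270)])
s=read_state(); Rm=R.from_rotvec(s["orientation"]).as_matrix(); print(np.round(Rm,3), s["t"])
E
python3 m2.py
```

```text
FL [0.4807 0.1089 0.039 ]
FR [ 0.487  -0.0404  0.039 ]
BL [0.6802 0.1137 0.039 ]
BR [ 0.6869 -0.0325  0.039 ]
stopL [0.7647 0.0433]
frontL [0.4649 0.0343]
pivL [0.5509 0.169 ]
edgeL [0.4819 0.1669]
pivR [ 0.5642 -0.2748]
285 [(np.int64(254), np.int64(253), np.int64(251)), (np.int64(254), np.int64(253), np.int64(251)), (np.int64(254), np.int64(253), np.int64(251)), (np.int64(254), np.int64(253), np.int64(251)), (np.int64(254), np.int64(253), np.int64(251)), (np.int64(254), np.int64(253), np.int64(252)), (np.int64(237), np.int64(234), np.int64(231)), (np.int64(183), np.int64(183), np.int64(181)), (np.int64(163), np.int64(168), np.int64(169)), (np.int64(163), np.int64(169), np.int64(170)), (np.int64(164), np.int64(169), np.int64(170)), (np.int64(164), np.int64(169), np.int64(170)), (np.int64(163), np.int64(168), np.int64(170)), (np.int64(157), np.int64(163), np.int64(169)), (np.int64(104), np.int64(131), np.int64(174))]
292 [(np.int64(254), np.int64(252), np.int64(248)), (np.int64(254), np.int64(253), np.int64(251)), (np.int64(254), np.int64(253), np.int64(251)), (np.int64(253), np.int6
[... 626 characters left out ...]
int64(251)), (np.int64(254), np.int64(253), np.int64(251)), (np.int64(254), np.int64(253), np.int64(251)), (np.int64(254), np.int64(252), np.int64(251)), (np.int64(250), np.int64(248), np.int64(245)), (np.int64(228), np.int64(224), np.int64(216)), (np.int64(183), np.int64(184), np.int64(181)), (np.int64(166), np.int64(171), np.int64(172)), (np.int64(163), np.int64(168), np.int64(170)), (np.int64(164), np.int64(170), np.int64(171)), (np.int64(166), np.int64(171), np.int64(172)), (np.int64(161), np.int64(168), np.int64(171)), (np.int64(126), np.int64(149), np.int64(178)), (np.int64(78), np.int64(123), np.int64(189))]
[[ 0.923  0.386 -0.   ]
 [ 0.386 -0.923  0.001]
 [ 0.    -0.001 -1.   ]] 0.25
```

```bash
python3 -m creep '[[[2,-2.3,0],[0,0,0]],[[2,-2.3,0],[0,0,0]],[[2,-2.3,0],[0,0,0]],[[2,-2.3,0],[0,0,0]],[[2,-2.3,0],[0,0,0]],[[2,-2.3,0],[0,0,0]],[[2,-2.3,0],[0,0,0]],[[2,-2.3,0],[0,0,0]],[[2,-2.3,0],[0,0,0]],[[2,-2.3,0],[0,0,0]]]' 60
python3 -m creep '[[[2.1,-2.35,0],[0,0,0]],[[2.1,-2.35,0],[0,0,0]],[[2.1,-2.35,0],[0,0,0]],[[2.1,-2.35,0],[0,0,0]],[[2.1,-2.35,0],[0,0,0]],[[2.1,-2.35,0],[0,0,0]],[[2.1,-2.35,0],[0,0,0]],[[2.1,-2.35,0],[0,0,0]],[[2.1,-2.35,0],[0,0,0]]]'
python3 -m creep '[[[0,0,0],[0,0,7]],[[0,0,0],[0,0,7]],[[0,0,0],[0,0,7]],[[0,0,0],[0,0,0]]]'
python3 -c "
from h import *
s=read_state(); print({k:np.round(v,3).tolist() for k,v in s.items()}); print(np.round(R.from_rotvec(s['orientation']).as_matrix(),3))"
```

```text
t: 1.08
tool_pos: [0.3273, -0.2629, 0.4047]
orientation: [3.08, 0.617, 0.0]
force: [0.3, -1.2, -0.4]
opening: 0.0557
t: 1.83
tool_pos: [0.4202, 0.0054, 0.4049]
orientation: [3.08, 0.618, 0.001]
force: [0.9, -0.0, 0.8]
opening: 0.0559
t: 2.17
tool_pos: [0.42, 0.0041, 0.4047]
orientation: [3.141, 0.038, -0.0]
force: [-0.0, -0.2, -0.4]
opening: 0.0559
{'t': 2.167, 'q': [-0.112, -0.377, 1.955, -0.0, 1.564, 1.434], 'dq': [-0.011, -0.003, 0.001, 0.002, -0.0, -0.242], 'joint_torque': [0.321, -30.35, -49.619, 0.039, -0.078, 2.925], 'tool_pos': [0.42, 0.004, 0.405], 'orientation': [3.141, 0.038, -0.0], 'force': [-0.039, -0.212, -0.43], 'wrist_torque': [0.027, 0.037, 0.011], 'opening': 0.056}
[[ 1.     0.024 -0.   ]
 [ 0.024 -1.    -0.   ]
 [-0.     0.    -1.   ]]
```

```bash
python3 -m creep '[[[0.5,-1.5,0],[0,0,0]],[[0.5,-1.4,0],[0,0,0]],[[0,0,3.2],[0,0,0]],[[0,0,3.2],[0,0,0]],[[0,0,3.2],[0,0,0]],[[0,0,3.2],[0,0,0]],[[0,0,3.2],[0,0,0]],[[0,0,2.4],[0,0,0]],[[0,0,1.6],[0,0,0]],[[0,0,0],[0,0,0]],[[0,0,0],[0,0,0]]]'
python3 - <<'E'
from h import *
s=read_state(); print({k:np.round(v,3).tolist() for k,v in s.items() if k in('q','tool_pos','force')})
c=read_camera("scene"); cv2.imwrite("pics/s1.png",cv2.resize(c["img"][130:370,180:500,::-1],None,fx=2.4,fy=2.4))
E
```

```text
t: 3.08
tool_pos: [0.4287, 0.0329, 0.2042]
orientation: [-3.141, -0.05, 0.004]
force: [0.5, 0.4, 0.2]
opening: 0.0559
{'q': [-0.043, -0.133, 2.137, -0.0, 1.14, 1.496], 'tool_pos': [0.429, 0.033, 0.204], 'force': [0.502, 0.438, 0.223]}
```

View pics/s1.png

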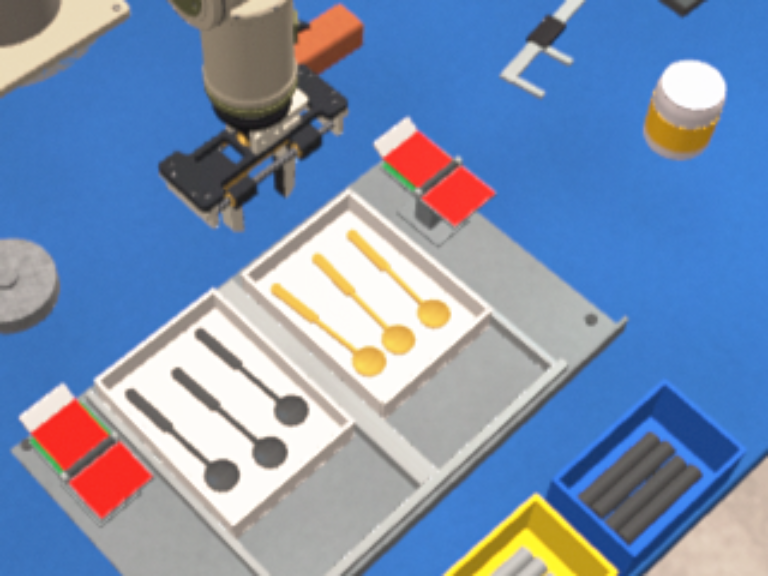

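```bash
python3 -m creep '[[[1.2,0,0],[0,0,0]],[[1.2,0,0],[0,0,0]],[[1,0,0],[0,0,0]],[[0.7,0,0],[0,0,0]],[[0.7,0,0],[0,0,0]],[[0.7,0,0],[0,0,0]],[[0.7,0,0],[0,0,0]],[[0.7,0,0],[0,0,0]],[[0.7,0,0],[0,0,0]],[[0.7,0,0],[0,0,0]]]'
python3 -m creep '[[[0.6,0,0],[0,0,0]],[[0.6,0,0],[0,0,0]],[[0.6,0,0],[0,0,0]]]'
python3 - <<'E'
from h import *
s=read_state(); print({k:np.round(v,3).tolist() for k,v in s.items() if k in('q','tool_pos','force')})
c=read_camera("scene"); cv2.imwrite("pics/s2.png",cv2.resize(c["img"][130:370,180:500,::-1],None,fx=2.4,fy=2.4))
E
```

```text
t: 3.97
tool_pos: [0.5118, 0.0355, 0.2053]
orientation: [-3.141, -0.047, 0.004]
force: [-9.8, 0.1, 8.0]
opening: 0.0557
t: 4.22
tool_pos: [0.5298, 0.036, 0.2053]
orientation: [3.141, 0.047, -0.004]
force: [-8.1, -0.2, 7.8]
opening: 0.0556
{'q': [-0.029, 0.141, 1.86, -0.0, 1.143, 1.512], 'tool_pos': [0.53, 0.036, 0.205], 'force': [-8.092, -0.183, 7.805]}
```

View pics/s2.png

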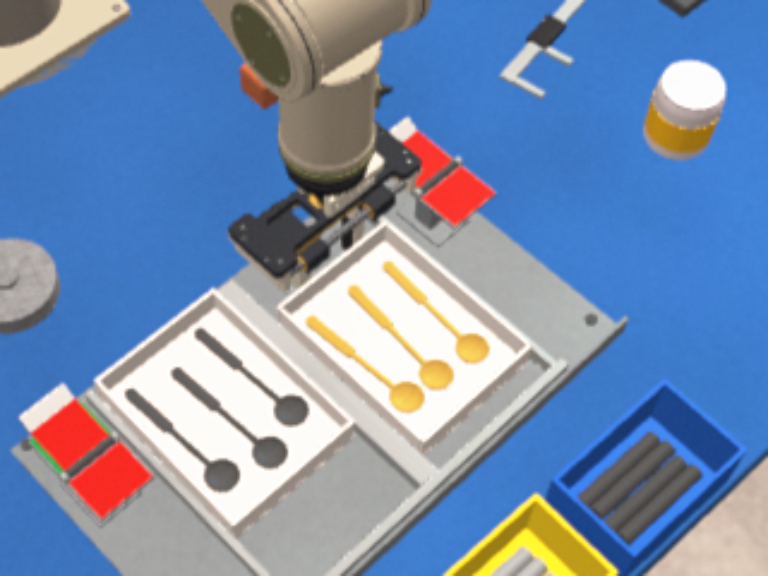

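The tray has moved about 60 mm and is still square in the lane, with roughly 25 mm left to the stop. Push force is about 8 N, so I'll continue slowly.

```bash
python3 -m creep '[[[0.5,0,0],[0,0,0]],[[0.5,0,0],[0,0,0]],[[0.5,0,0],[0,0,0]],[[0.3,0,0],[0,0,0]],[[0.3,0,0],[0,0,0]]]'
python3 -m creep '[[[0.2,0,0],[0,0,0]],[[0.2,0,0],[0,0,0]]]'
python3 -m creep '[[[0.15,0,0],[0,0,0]],[[0.15,0,0],[0,0,0]]]'
```

```text
t: 4.68
tool_pos: [0.5507, 0.0366, 0.2051]
orientation: [-3.141, -0.047, 0.004]
force: [-9.3, 0.1, 7.2]
opening: 0.0554
t: 4.85
tool_pos: [0.5546, 0.0367, 0.2051]
orientation: [3.141, 0.047, -0.004]
force: [-9.0, -0.6, 6.8]
opening: 0.0558
t: 5.02
tool_pos: [0.5564, 0.0368, 0.205]
orientation: [3.141, 0.047, -0.011]
force: [-25.6, -1.2, 23.1]
opening: 0.056
```

```bash
python3 -m creep '[[[0,0,0],[0,0,0]]]'
python3 - <<'E'
from h import *
for n in("scene","top"):
    c=read_camera(n); 
    im=c["img"][:,:,::-1]; im=im[130:370,180:500] if n=="scene" else im[150:280,225:425]
    cv2.imwrite(f"pics/{n}3.png",cv2.resize(im,None,fx=2.4 if n=="scene" else 4,fy=2.4 if n=="scene" else 4,interpolation=cv2.INTER_CUBIC))
E
```

```text
t: 5.1
tool_pos: [0.5564, 0.0368, 0.205]
orientation: [3.141, 0.047, -0.011]
force: [-19.7, -0.7, 17.7]
opening: 0.0562
```

View pics/scene3.png

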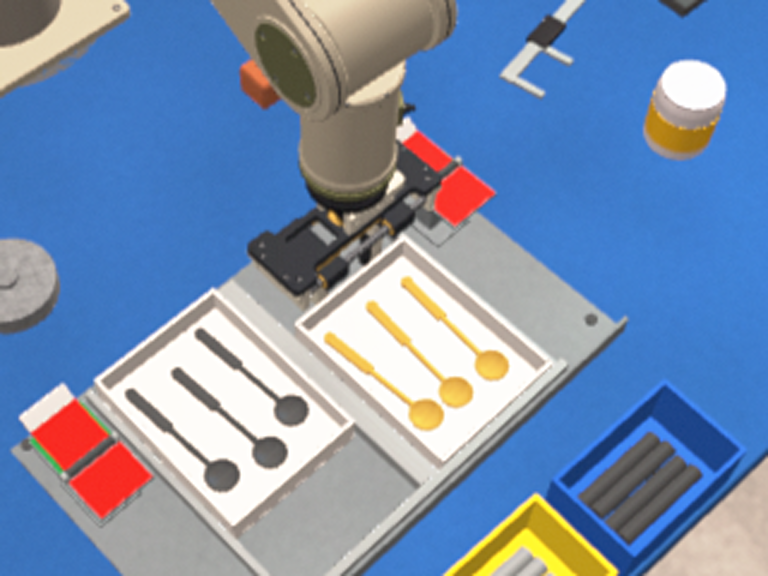

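View pics/top3.png

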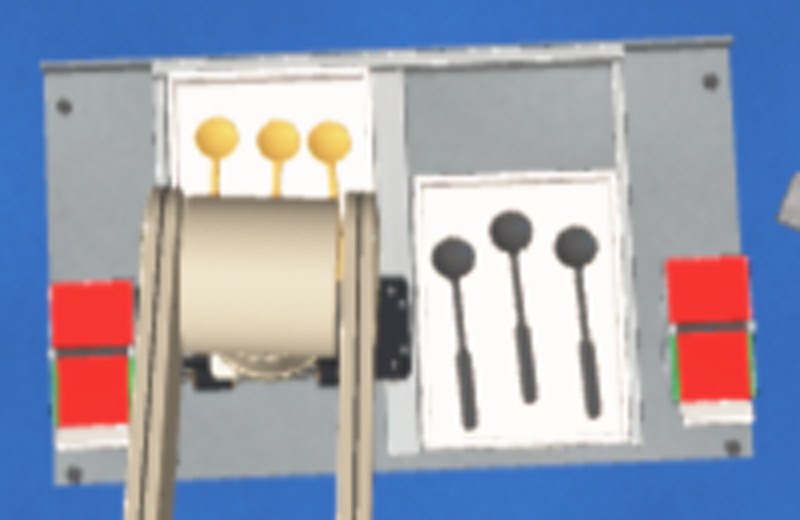

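The tray's back wall now meets the stop in both views, square in the lane, with the spoons still in place. Backing off now.

```bash
python3 -m creep '[[[-0.3,0,0],[0,0,0]],[[-1,0,0],[0,0,0]],[[-2,0,0],[0,0,0]],[[-2.5,0,-1],[0,0,0]],[[-2,0,-3],[0,0,0]],[[-1,0,-3],[0,0,0]],[[-1,0,-3],[0,0,0]],[[0,0,-2],[0,0,0]],[[0,0,0],[0,0,0]]]' 0
python3 - <<'E'
from h import *
from scipy.optimize import least_squares
s=read_state(); print({k:np.round(v,4).tolist() for k,v in s.items() if k in('q','tool_pos','force')})
D=[(.131,1.489,.231,-.553,.404),(-.377,1.955,.42,.004,.405),(-.133,2.137,.429,.033,.204),(.141,1.86,.53,.036,.205),(s["q"][1],s["q"][2],*s["tool_pos"])]
def f(p):
    a1,h,L2,L3,e=p; o=[]
    for q2,q3,x,y,z in D:
        t=q2+q3
        o+=[a1+L2*np.sin(q2)+L3*np.sin(t)+e*np.cos(t)-np.sqrt(x*x+y*y-.051**2), h+L2*np.cos(q2)+L3*np.cos(t)-e*np.sin(t)-z]
    return o
r=least_squares(f,[0,.3,.4,.4,0]); print(np.round(r.x,4),np.abs(r.fun).max())
c=read_camera("top"); cv2.imwrite("pics/top4.png",cv2.resize(c["img"][150:350,200:430,::-1],None,fx=3,fy=3,interpolation=cv2.INTER_CUBIC))
E
```

```text
t: 5.95
tool_pos: [0.4616, 0.0339, 0.3309]
orientation: [3.141, 0.047, 0.016]
force: [0.3, 0.1, 0.0]
opening: 0.0019
{'q': [-0.0376, -0.2078, 1.9536, 0.0, 1.3854, 1.5035], 'tool_pos': [0.4616, 0.0339, 0.3309], 'force': [0.2557, 0.0525, 0.0455]}
[-0.002   0.1286  0.3666  0.5551  0.0605] 0.0016177472611507704
```

View pics/top4.png

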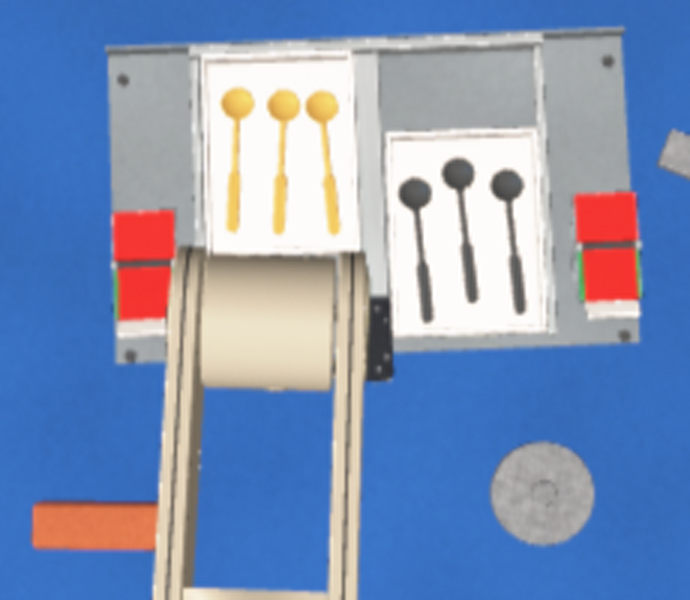

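The tray sits at the stop. Next I'll triangulate the lip, then move over and tilt the closed fingers forward.

```bash
python3 -m creep '[[[-1.4,-2.7,0],[0,0,0]],[[-1.4,-2.7,0],[0,0,0]],[[-1.4,-2.7,0],[0,0,0]],[[-1.3,-2.7,0],[0,0,0]],[[-1.3,-2.7,0],[0,0,0]],[[0,0,0],[0,6,0]],[[0,0,0],[0,6,0]],[[0,0,0],[0,6,0]],[[0,0,0],[0,6,0]],[[0,0,0],[0,6,0]],[[0,0,0],[0,0,0]],[[0,0,0],[0,0,0]]]'
cat > st.py <<'E'
from h import *
s=read_state(); Rm=R.from_rotvec(s["orientation"]).as_matrix(); z=Rm[:,2]
tip=np.array(s["tool_pos"])+.186*z
piv=np.array([.551,.168,.074]); d=tip-piv; yaw=.03
print("q",np.round(s["q"],3).tolist(),"F",np.round(s["force"],1).tolist())
print("zaxis",np.round(z,3),"yaxis",np.round(Rm[:,1],3),"tilt",np.round(np.degrees(np.arcsin(z[0])),1),"tip",np.round(tip,4))
print("C u,v,w mm",np.round([1e3*(d[0]*np.cos(yaw)+d[1]*np.sin(yaw)),1e3*(-d[0]*np.sin(yaw)+d[1]*np.cos(yaw)),1e3*d[2]],1))
E
python3 st.py
python3 - <<'E'
from h import *
a,b=read_camera("top"),read_camera("scene")
def tri(u,v):
    o1,d1=ray(a,u);o2,d2=ray(b,v); A=np.stack([d1,-d2],1); t=np.linalg.lstsq(A,o2-o1,rcond=None)[0]; p,q=o1+t[0]*d1,o2+t[1]*d2; return np.round((p+q)/2,4),round(np.linalg.norm(p-q),4)
print("lip",tri((247.5,259.5),(344.3,185.9)),"leaf",tri((248,247),(353.5,196)),"far plate",tri((247.5,228.5),(370.2,211.3)))
E
```

```text
t: 7.0
tool_pos: [0.3875, 0.1669, 0.3236]
orientation: [-3.029, -0.046, -0.806]
force: [-0.6, 0.2, 0.1]
opening: 0.0007
q [0.358, -0.603, 2.303, -0.198, 0.954, 1.973] F [-0.6, 0.2, 0.1]
zaxis [ 0.497  0.015 -0.868] yaxis [ 0.03  -1.     0.001] tilt 29.8 tip [0.4798 0.1696 0.1622]
C u,v,w mm [-71.1   3.8  88.2]
lip (array([0.4868, 0.1686, 0.0807]), np.float64(0.0002)) leaf (array([0.5224, 0.1672, 0.0763]), np.float64(0.0015)) far plate (array([0.5771, 0.1703, 0.0665]), np.float64(0.0006))
```

```bash
python3 -m creep '[[[-1,0.1,-0.55],[0,0,0]],[[-1,0.1,-0.55],[0,0,0]],[[-1,0,1.7],[0,0,0]],[[-1,0,1.7],[0,0,0]],[[-1,0,1.7],[0,0,0]],[[-1,0,1.7],[0,0,0]],[[0,0,0],[0,0,0]]]'; python3 st.py
```

```text
t: 7.68
tool_pos: [0.3634, 0.1633, 0.2411]
orientation: [-3.033, -0.044, -0.798]
force: [-1.3, -0.5, -1.1]
opening: 0.0007
q [0.375, -0.58, 2.444, -0.238, 0.803, 2.041] F [-1.3, -0.5, -1.1]
zaxis [ 0.492  0.012 -0.871] yaxis [ 0.028 -1.     0.003] tilt 29.5 tip [0.4549 0.1655 0.0791]
C u,v,w mm [-96.1   0.4   5.1]
```

```bash
python3 -m creep '[[[0,0,1.7],[0,0,0]],[[-0.4,0,0.7],[0,0,0]],[[-0.4,0,0.7],[0,0,0]],[[0,0,0],[0,0,0]],[[0,0,0],[0,0,0]]]'; python3 st.py
python3 - <<'E'
from h import *
c=read_camera("scene"); cv2.imwrite("pics/s5.png",cv2.resize(c["img"][90:290,230:430,::-1],None,fx=3,fy=3,interpolation=cv2.INTER_CUBIC))
E
```

```text
t: 8.1
tool_pos: [0.3733, 0.1643, 0.2144]
orientation: [-3.028, -0.044, -0.809]
force: [-0.7, 0.1, 0.1]
opening: 0.0004
q [0.367, -0.488, 2.441, -0.258, 0.707, 2.064] F [-0.7, 0.1, 0.1]
zaxis [ 0.498  0.014 -0.867] yaxis [ 0.029 -1.     0.001] tilt 29.9 tip [0.466  0.167  0.0532]
C u,v,w mm [-85.    1.5 -20.8]
```

View pics/s5.png

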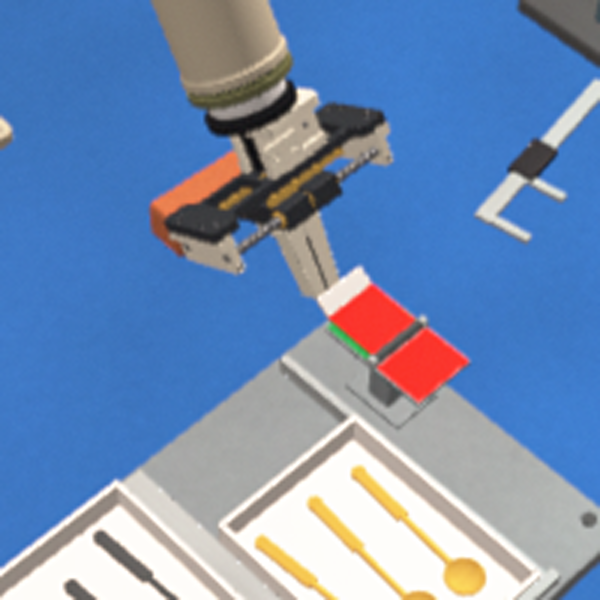

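```bash
python3 -m creep '[[[0.3,0,0.7],[0,0,0]],[[0.6,0,0.4],[0,0,0]],[[0.6,0,0.35],[0,0,0]],[[0,0,0],[0,0,0]]]'; python3 st.py
python3 - <<'E'
from h import *
c=read_camera("scene"); cv2.imwrite("pics/s6.png",cv2.resize(c["img"][130:250,280:420,::-1],None,fx=5,fy=5,interpolation=cv2.INTER_CUBIC))
E
```

```text
t: 8.48
tool_pos: [0.3949, 0.1653, 0.2108]
orientation: [-3.026, -0.044, -0.814]
force: [0.0, 0.1, 0.5]
opening: 0.0004
q [0.346, -0.401, 2.391, -0.256, 0.663, 2.051] F [0.0, 0.1, 0.5]
zaxis [ 0.502  0.015 -0.865] yaxis [ 0.029 -1.    -0.001] tilt 30.1 tip [0.4882 0.1681 0.0499]
C u,v,w mm [-62.8   2.  -24.1]
```

View pics/s6.png

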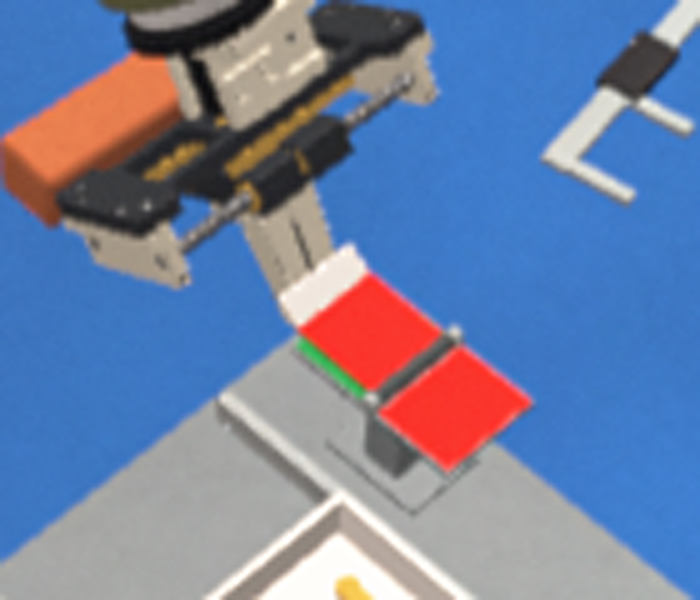

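```bash
python3 -m creep '[[[0.35,0,-0.7],[0,0,0]],[[0.35,0,-0.7],[0,0,0]],[[0.35,0,-0.7],[0,0,0]],[[0,0,0],[0,0,0]]]'; python3 st.py
python3 - <<'E'
from h import *
c=read_camera("scene"); cv2.imwrite("pics/s7.png",cv2.resize(c["img"][130:250,280:420,::-1],None,fx=5,fy=5,interpolation=cv2.INTER_CUBIC))
E
```

```text
t: 8.87
tool_pos: [0.3927, 0.1653, 0.2353]
orientation: [-3.025, -0.044, -0.815]
force: [-1.8, 0.9, 0.3]
opening: 0.0002
q [0.349, -0.462, 2.383, -0.237, 0.73, 2.028] F [-1.8, 0.9, 0.3]
zaxis [ 0.502  0.016 -0.865] yaxis [ 0.029 -1.    -0.001] tilt 30.1 tip [0.4861 0.1682 0.0745]
C u,v,w mm [-64.9   2.1   0.5]
```

View pics/s7.png

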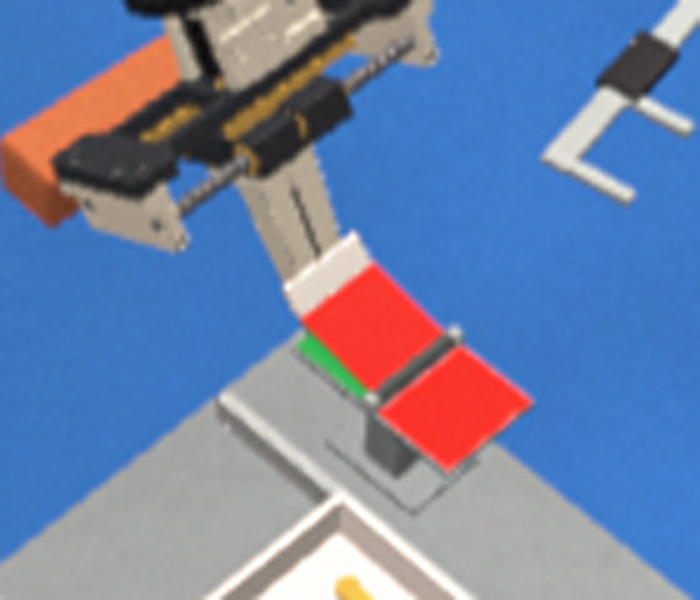

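The leaf is lifting, now about 10° up. I'll follow the arc with the tip behind the leaf's green face.

```bash
python3 -m creep '[[[0.5,0,-0.5],[0,0,0]],[[0.5,0,-0.5],[0,0,0]],[[0.7,0,-0.2],[0,0,0]],[[0.7,0,-0.2],[0,0,0]],[[0.6,0,-0.2],[0,0,0]],[[0.9,0,-0.1],[0,0,0]],[[0.9,0,-0.1],[0,0,0]],[[0,0,0],[0,0,0]]]'; python3 st.py
python3 - <<'E'
from h import *
c=read_camera("scene"); cv2.imwrite("pics/s8.png",cv2.resize(c["img"][130:250,280:420,::-1],None,fx=5,fy=5,interpolation=cv2.INTER_CUBIC))
E
```

```text
t: 9.58
tool_pos: [0.4267, 0.1661, 0.2744]
orientation: [-3.025, -0.044, -0.815]
force: [0.6, -0.7, 1.2]
opening: 0.0005
q [0.319, -0.412, 2.272, -0.204, 0.785, 1.969] F [0.6, -0.7, 1.2]
zaxis [ 0.502  0.015 -0.865] yaxis [ 0.029 -1.    -0.001] tilt 30.1 tip [0.5201 0.1689 0.1135]
C u,v,w mm [-30.9   1.8  39.5]
```

View pics/s8.png

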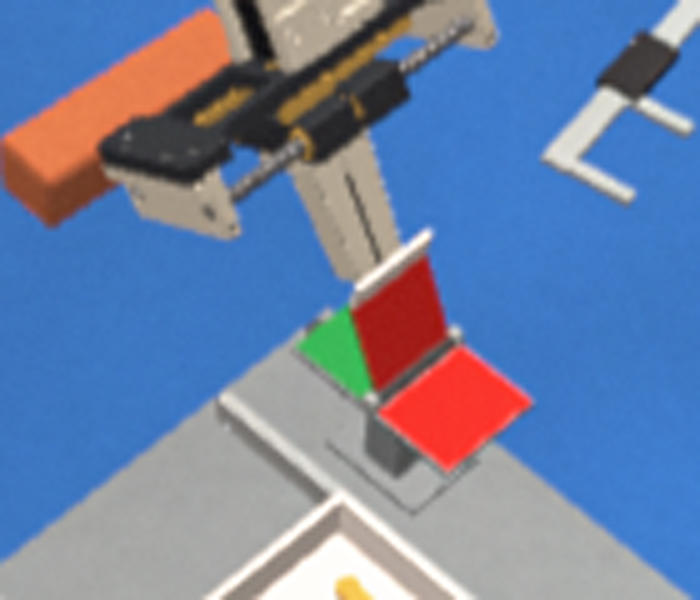

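```bash
python3 -m creep '[[[0.5,0,0.1],[0,0,0]],[[0.5,0,0.1],[0,0,0]],[[0.6,0,0.3],[0,0,0]],[[0.6,0,0.3],[0,0,0]],[[0.5,0,0.4],[0,0,0]],[[0.5,0,0.4],[0,0,0]],[[0.4,0,0.5],[0,0,0]],[[0.4,0,0.5],[0,0,0]],[[0,0,0],[0,0,0]]]'; python3 st.py
python3 - <<'E'
from h import *
c=read_camera("scene"); cv2.imwrite("pics/s9.png",cv2.resize(c["img"][130:250,280:420,::-1],None,fx=5,fy=5,interpolation=cv2.INTER_CUBIC))
E
```

```text
t: 10.38
tool_pos: [0.4732, 0.1672, 0.2693]
orientation: [-3.028, -0.044, -0.81]
force: [-0.4, -0.3, -1.0]
opening: 0.0005
q [0.286, -0.257, 2.162, -0.191, 0.737, 1.937] F [-0.4, -0.3, -1.0]
zaxis [ 0.499  0.014 -0.866] yaxis [ 0.029 -1.     0.   ] tilt 29.9 tip [0.566  0.1699 0.1081]
C u,v,w mm [15.1  1.4 34.1]
```

View pics/s9.png

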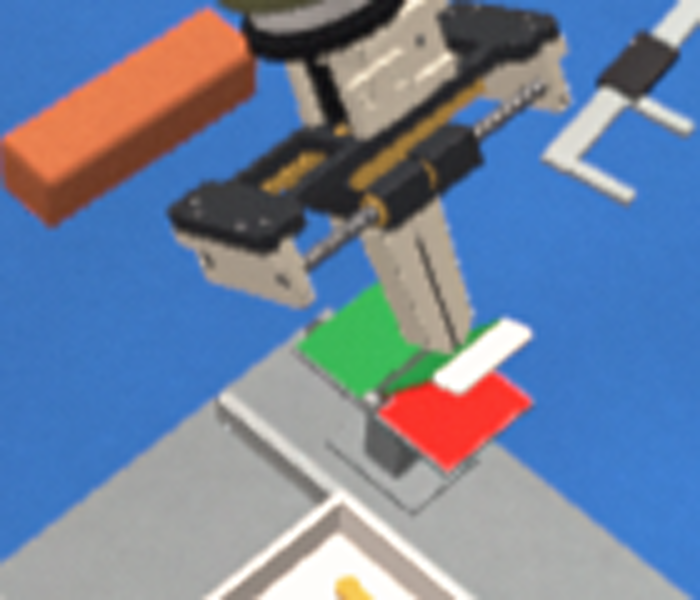

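```bash
python3 -m creep '[[[0.4,0,0.6],[0,0,0]],[[0.35,0,0.5],[0,0,0]],[[0.1,0,0.5],[0,0,0]],[[0.1,0,0.5],[0,0,0]],[[-0.1,0,0.5],[0,0,0]],[[-0.1,0,0.5],[0,0,0]],[[0,0,0],[0,0,0]]]'; python3 st.py
python3 -m creep '[[[-0.1,0,0.2],[0,0,0]],[[-0.1,0,0.2],[0,0,0]]]'; python3 st.py
python3 - <<'E'
from h import *
c=read_camera("scene"); cv2.imwrite("pics/s10.png",cv2.resize(c["img"][130:250,280:420,::-1],None,fx=5,fy=5,interpolation=cv2.INTER_CUBIC))
E
```

```text
t: 11.02
tool_pos: [0.4942, 0.1678, 0.2455]
orientation: [-3.028, -0.044, -0.808]
force: [0.1, -0.8, 0.5]
opening: 0.0002
q [0.274, -0.157, 2.126, -0.195, 0.673, 1.937] F [0.1, -0.8, 0.5]
zaxis [ 0.498  0.014 -0.867] yaxis [ 0.029 -1.     0.   ] tilt 29.9 tip [0.5868 0.1704 0.0842]
C u,v,w mm [35.9  1.4 10.2]
t: 11.18
tool_pos: [0.4947, 0.168, 0.2423]
orientation: [-3.027, -0.044, -0.811]
force: [-0.1, -0.8, -0.7]
opening: 0.0004
q [0.274, -0.151, 2.127, -0.198, 0.664, 1.94] F [-0.1, -0.8, -0.7]
zaxis [ 0.5    0.015 -0.866] yaxis [ 0.029 -1.    -0.   ] tilt 30.0 tip [0.5876 0.1707 0.0812]
C u,v,w mm [36.7  1.6  7.2]
```

View pics/s10.png

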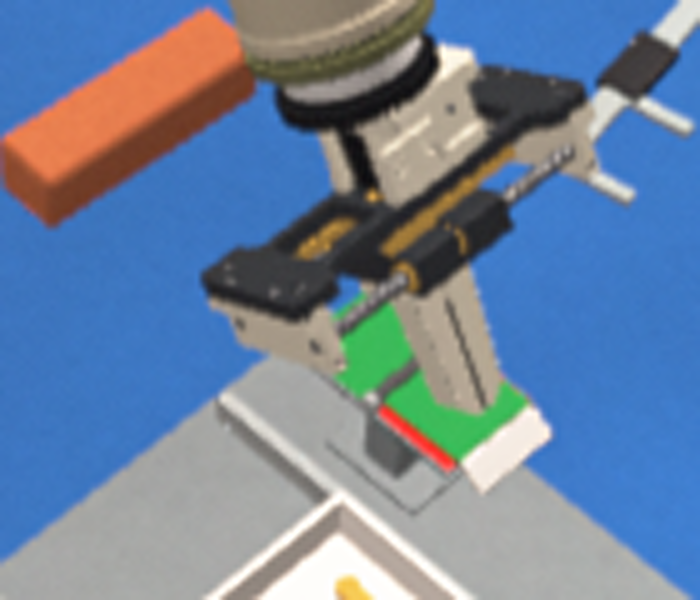

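```bash
python3 -m creep '[[[-0.1,0,0.17],[0,0,0]],[[-0.1,0,0.17],[0,0,0]]]'; python3 -m creep '[[[-0.1,0,0.17],[0,0,0]],[[0,0,0],[0,0,0]]]'
```

```text
t: 11.4
tool_pos: [0.4951, 0.1681, 0.2401]
orientation: [-3.026, -0.044, -0.814]
force: [-26.2, -5.5, 34.1]
opening: 0.0003
t: 11.57
tool_pos: [0.4958, 0.1683, 0.24]
orientation: [-3.025, -0.044, -0.818]
force: [-13.3, -3.7, 21.2]
opening: 0.0004
```

The force rose sharply at the end stop, so I'm retracting straight up and clear.

```bash
python3 -m creep '[[[0.25,0,-0.43],[0,0,0]],[[0.5,0,-0.87],[0,0,0]],[[1,0,-1.73],[0,0,0]],[[1,0,-1.73],[0,0,0]],[[1,0,-1.73],[0,0,0]],[[1,0,-1.73],[0,0,0]],[[0,0,-3],[0,0,0]],[[0,0,-3],[0,0,0]],[[0,1.5,-3],[0,0,0]],[[0,3,-2],[0,0,0]],[[0,3,0],[0,0,0]],[[0,0,0],[0,0,0]]]'; python3 st.py
python3 - <<'E'
from h import *
for n in("scene","top"):
    c=read_camera(n); im=c["img"][:,:,::-1]; cv2.imwrite(f"pics/{n}11.png",im)
    im=im[130:370,180:500] if n=="scene" else im[150:280,225:425]
    cv2.imwrite(f"pics/{n}11z.png",cv2.resize(im,None,fx=2.5 if n=="scene" else 4,fy=2.5 if n=="scene" else 4,interpolation=cv2.INTER_CUBIC))
E
```

```text
t: 12.57
tool_pos: [0.4418, 0.0881, 0.4294]
orientation: [-3.027, -0.041, -0.819]
force: [0.5, 0.2, -0.0]
opening: 0.0004
q [0.099, -0.585, 2.101, -0.042, 1.099, 1.652] F [0.5, 0.2, -0.0]
zaxis [ 0.504  0.012 -0.864] yaxis [ 0.027 -1.     0.001] tilt 30.3 tip [0.5355 0.0904 0.2687]
C u,v,w mm [-17.8 -77.1 194.7]
```

View pics/scene11z.png

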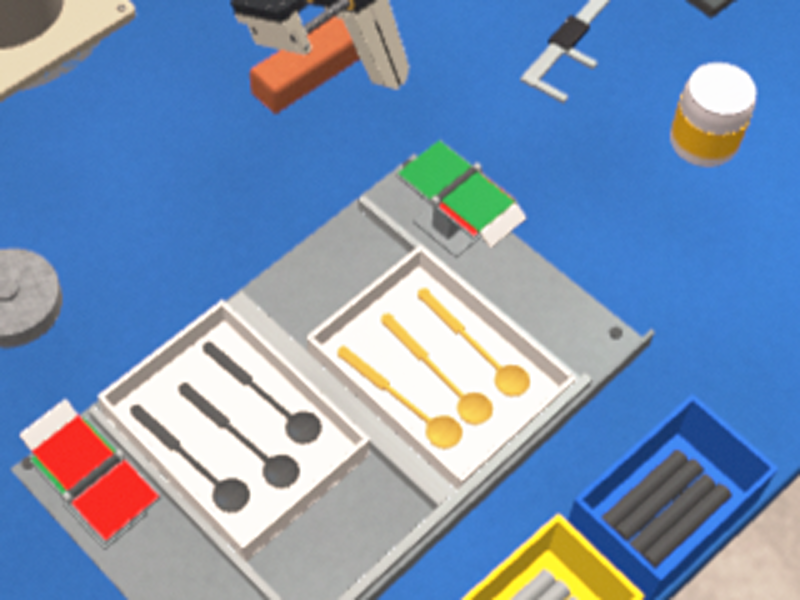

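View pics/top11.png

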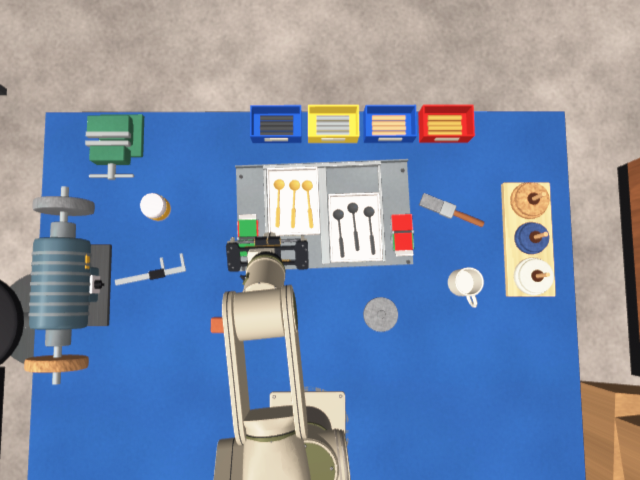

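Both views show the left leaf lying green up on the far side and the tray at the stop. The rest of the bench looks unchanged. I'll do one numeric check before handing in.

```bash
cat > chk.py <<'E'
from h import *
a,b=read_camera("top"),read_camera("scene")
z0=cv2.imread("pics/scene0.png"); 
def tri(u,v):
    o1,d1=ray(a,u);o2,d2=ray(b,v); t=np.linalg.lstsq(np.stack([d1,-d2],1),o2-o1,rcond=None)[0]; p,q=o1+t[0]*d1,o2+t[1]*d2; return np.round((p+q)/2,4),round(np.linalg.norm(p-q),4)
C={}
for n,c in(("top",a),("scene",b)):
    g=cv2.inRange(cv2.cvtColor(c["img"],cv2.COLOR_RGB2HSV),(55,120,100),(80,255,255))
    for q in cv2.findContours(g,cv2.RETR_EXTERNAL,cv2.CHAIN_APPROX_NONE)[0]:
        if cv2.contourArea(q)>100: r=cv2.minAreaRect(q); print(n,np.round(r[0],1),np.round(r[1],1),np.round(onz(c,r[0],.076),4))
# expected projection of flat-open leaf far edge lip (pin + 69mm, z .064) and tray top-rim edges
yaw=.03;o=np.array([.6225,-.051]);ex=np.array([np.cos(yaw),np.sin(yaw)]);ey=np.array([-ex[1],ex[0]])
W=lambda x,y,z:np.r_[o+x*ex+y*ey,z]
print("lip edge mid expected px", [np.round(proj(c,W(.004,.222,.064)),1) for c in(a,b)])
print("lip root corners expected px scene",[np.round(proj(b,W(-.011,.222+s,.074)),1) for s in(-.025,.025)], "tip corners",[np.round(proj(b,W(.004,.222+s,.064)),1) for s in(-.025,.025)])
print("tray rim back corners expected px top",[np.round(proj(a,W(.145,.09+s,.039)),1) for s in(-.075,.075)],"front",[np.round(proj(a,W(-.055,.09+s,.039)),1) for s in(-.075,.075)])
im=a["img"][:,:,::-1]; cv2.imwrite("pics/top12.png",cv2.resize(im[155:245,230:330],None,fx=6,fy=6,interpolation=cv2.INTER_CUBIC))
im=b["img"][:,:,::-1]; cv2.imwrite("pics/s12.png",cv2.resize(im[180:330,300:440],None,fx=4,fy=4,interpolation=cv2.INTER_CUBIC))
E
python3 chk.py
```

```text
top [247. 228.] [16. 16.] [0.5775 0.171  0.076 ]
scene [370.3 209.7] [21.5 17.4] [0.5782 0.1683 0.076 ]
scene [563.  209.1] [59.1 39.1] [0.8813 0.5109 0.076 ]
scene [353.5 197.5] [17.  21.2] [0.5251 0.1635 0.076 ]
scene [580.1 182.1] [19. 42.] [0.861 0.611 0.076]
scene [550.5 160.6] [15.2 31.1] [0.7716 0.6146 0.076 ]
lip edge mid expected px [array([247.5, 214. ]), array([383.1, 222.6])]
lip root corners expected px scene [array([371.6, 222.4]), array([386.1, 210.6])] tip corners [array([375.9, 228.6]), array([390.3, 216.7])]
tray rim back corners expected px top [array([317., 166.]), array([266.5, 167.7])] front [array([319.6, 232.8]), array([268.4, 234.6])]
```

```bash
sleep 0.1
```

```text
(no output)
```

View pics/top12.png

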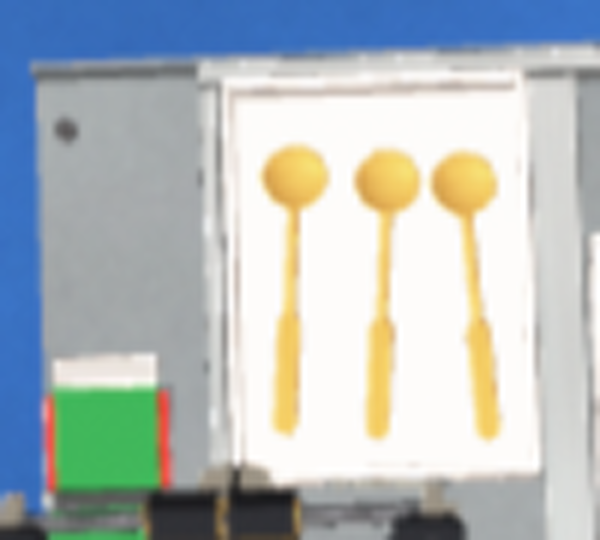

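View pics/s12.png

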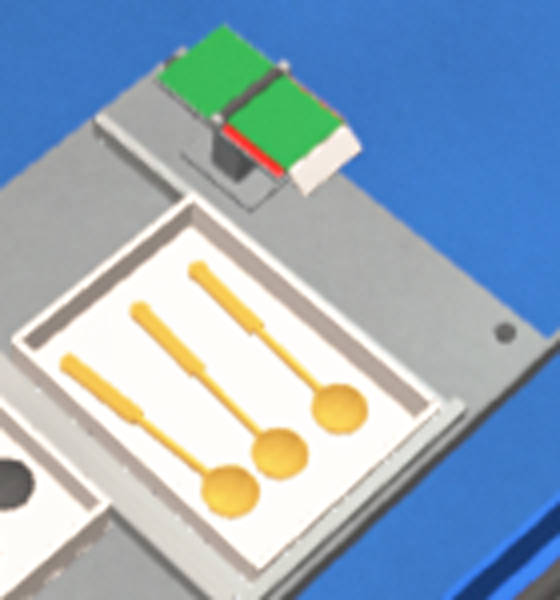

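The measured corners match the prediction to about 1 px. The lip tip is at (376,228.7) and (390.5,216.8) in the scene view, and the tray front is at about (320,233.5) and (270,234.6) in the top view. Handing in.

```bash
python3 -c "
from plant import *
print(read_state()['t'], read_state()['force'], close_job())"
```

```text
the job is handed in; nothing more can be done
12.7667 [ 0.06031038 -0.17440893 -0.15316361] None
```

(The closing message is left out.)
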